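# Push a pipette-tip box down the dock lane without touching the rails

### The job

Push the blue pipette-tip box with the fingertips into the lane of the loading dock, squarely, until it is fully home against the black rubber stop at the lane's end. Neither the box nor the robot may touch either of the two guide rails, because they carry light sensors that must stay in line. Only push the box, never lift or tip it, and leave the timer and the two bottles beside the dock where they stand.

Things in the scene. Friction and masses are not known exactly. Their poses are not given: they have to be found in the camera images.
- tip_box: Loose pipette-tip box, blue base, clear lid fixed shut, about 0.25 kg, 120 mm wide (its y), 80 mm high; along its x from -39 mm (front; a lip of the lid juts to -45 mm at about 50 mm height) to +44 mm (back face). Origin on the underside, z up. Stands before the lane's mouth, a little off-centre and askew, back face (+x) towards the lane; it goes in back face first.
- dock: Fixed dock: two low parallel rails with an open lane of bare worktop between, and a cross bar (26 mm high, x = 178 to 196 mm) with a rubber stop at the far end. Origin on the worktop, mid-way between the rails at the lane's open mouth. x axis down the lane from mouth to stop, y to the left of that, z up. The lane is 140 mm wide (y -70 to +70 mm).
- rail_left: Left guide rail, fixed to the dock: dark metal bar with blue end caps, 190 mm long, 14 mm wide, 20 mm high (higher fingertips pass over it). Origin on the worktop at its mouth end, on its centre line, y = +77 mm of the dock; axes as the dock's, it runs from x = 0 to 190 mm.
- rail_right: Right guide rail, the mirror image of the left one, at y = -77 mm of the dock.
- stop_face (a point): Middle of the face of the black rubber stop (100 mm wide, 6 to 22 mm above the worktop) at x = 170 mm of the dock, 14 mm above the worktop. When the box is home, its back face lies against it, so the box's origin is at x = 126 mm of the dock.
- blue_bottle: Bystander: white reagent bottle with a blue cap and band, 38 mm across, 68 mm high; origin at the centre of its underside. Stands beside the dock.
- timer: Bystander: white bench timer lying flat, 66x62x18 mm; origin at the centre of its underside. Lies beside the dock.
- brown_bottle: Bystander: brown reagent bottle with a black cap, 43 mm across, 75 mm high; origin at the centre of its underside. Stands beside the dock.
Mind the look-alikes: they are no part of the job. Of the things that look like the tip_box, the smaller one is meant.

How it is judged:
On the way:
1. the tip box, flat on the worktop, is on its way down the lane: about half of it or more is past the mouth (x of tip_box in the frame of dock between 0 and 0.1 m and height (world z) of tip_box below 0.004 m), for 0.05 s.
At the end, for the whole second after the job is handed in: The tip box stands flat and still in the lane, back face within 5 mm of the rubber stop, square to the lane within 0.09 rad and within 12 mm of its centre line, touching neither rail (x of tip_box in the frame of dock above 0.121 m and y of tip_box in the frame of dock between -0.012 and 0.012 m and angle between the x axis of tip_box and the x axis of dock, either way round below 0.09 rad and height (world z) of tip_box below 0.004 m and angle between tip_box's own z axis and vertical below 0.05 rad and linear speed of tip_box below 0.01 m/s).
It fails at once if the box, the robot or anything else touches the left rail (more than 0.3 N) (contact force between rail_left and anything else above 0.3 N).
It fails at once if the box, the robot or anything else touches the right rail (more than 0.3 N) (contact force between rail_right and anything else above 0.3 N).
It fails at once if the tip box is lifted (more than 8 mm) (height (world z) of tip_box above 0.008 m).
It fails at once if the tip box is tipped (more than 0.15 rad) (angle between tip_box's own z axis and vertical above 0.15 rad).
It fails at once if the timer or one of the two bottles is moved more than 10 mm, or a bottle tipped (distance of any of blue_bottle, timer, brown_bottle from where it was at the start of the episode above 0.01 m or angle between any of blue_bottle, brown_bottle's own z axis and vertical above 0.2 rad).
It also fails if it takes over 70 s, if anything falls off the work surface, if the arm or the gripper's body presses on something with over 40 N, if the wrist force passes 120 N, or if a joint passes its speed limit or range.

### The arm

A 6-joint arm with a two-finger parallel gripper is mounted at the origin on a cart in front of the work surface, level with it; the furniture and walls round the work are solid. World frame = base frame: x ahead of the robot, y to its left, z up, the work surface at z = 0. Lengths are in m, angles in rad, forces in N, time in s.
With the tool pointing down it reaches from about 0.35 to 0.875 m from the base axis. Payload 4.2 kg.
Tool frame: the origin (TCP) lies at the very end of the fingers, on their centre line; the grasp point (between the pads) lies 19 mm behind it (r.grip_depth is the z of the grasp point in the tool frame, in m); z points along the fingers, y is the direction in which the jaws open and shut (so a half turn about z gives the same grasp; the last joint's range is limited). The gripper opens to 87 mm and grips with 3 to 60 N. Pads are 19 mm wide; open, the fingers measure 117 mm over their backs; the gripper's body (75 mm by 190 mm) begins 51 mm behind the grasp point.
Start: joints at [-0.932, 0.385, 0.008, 0, -1.194, -0.259], TCP at [0.232, -0.58, 0.223] pointing down, gripper open.
Joint ranges: [-3.14, 3.14], [-1.21, 2.06], [-1.07, 1.41], [-3.16, 2.05], [-2.99, -0.16], [-3.1, 3.1]. Speed limits (rad/s): [2.79, 2.79, 3.14, 3.14, 3.14, 3.14].

### API

Orientations are given as a unit quaternion [x, y, z, w].
In Python, from bench import r gives the robot as it stands.
- The arm moves only by the tool servo_tool, never from a script. Its argument "targets" is a list of rows, each an object of numbers: "dx", "dy", "dz": the shift along the tool's x, y, z scaled (see below); "rx", "ry", "rz": the turn, a rotation vector about the tool's x, y, z scaled (see below); "claw": the closure, from 0 (fully open) to 1 (shut). In form: [{"dx": .., "dy": .., "dz": .., "rx": .., "ry": .., "rz": .., "claw": ..}, ...]. A call has 1 to 20 rows; each row is the pose to reach, as a shift and turn from the pose commanded when the call began, along the tool's axes at that moment; what a row does not reach only later rows make up. The controller multiplies each number of a shift by 0.15 m and each number of a turn by 45 degrees. A row lasts 1/10 s, in which the tool goes at most 50 mm and 8.59 degrees, less where a joint would pass 70% of its speed; a pose out of reach is approached as far as the arm can. A call with a number of a shift or a turn outside -1 to 1 is refused whole. A call with a gripper value outside its range is refused whole. The fingers move at their own pace and stop on an object; "newtons" is the grip in N (left out, the last holds). Time passes only in rows, so rows that repeat a pose let the fingers close. It gives the time, the measured TCP pose, the force and the opening at its end, in the units of the state.
- r.get_obs(): the state, without advancing time (a new reading comes with each control period).
- r.snapshot(name): name is "scene" or "top"; returns a dict with "color" (480x640x3 uint8, red, green, blue), "fov_y" (degrees; the focal length in pixels is half the picture's height over the tangent of half this angle, whatever the lens; pixels are square), "cx", "cy" (the principal point, pixels), "k1" (the pictures are not rectified: a ray, as slopes to the right and down, at radius r is drawn at 1 + k1 r^2 times it, then the intrinsics apply), "R" (3x3) and "t" (3): a world point X has camera coordinates R X + t. Camera axes: x right, y down, z forward; pixel columns grow to the right and rows downward; lengths in m; the calibration is good to about 2 mm. A picture is of the moment at which its call begins. There is no depth.
- r.finish_job(): hands the job in, once; it reports no verdict.
Trained networks look in the newest picture that a camera, given by its name, has taken for a name from the list of things; names that differ only in an ending like _2 or _b are one class to them, and where a whole thing is asked for, a point or a joint stands for the part that bears it (a point fixed in the world has none). Each returns a list of dicts, best first, with "conf" (0 to 1); they miss things now and then, are a little off and sometimes report something else, mostly with a low value. They report only what shows in the picture. A call takes as long as a camera call. They do not tell look-alikes from the thing itself.
- r.look_for(camera, thing): "bbox" ([left, top, width, height] in pixels, round what is visible of it).
The state is a dict: "time": time; "joints": joint angles; "qvel": joint speeds; "joint_efforts": joint torques, N m; "tcp_pos": TCP position; "ee_rot": TCP orientation; "contact_force": force on the tool from outside, world axes, zero at the start; "ft_torque": the same for the moment, N m; "opening": finger opening in m.
Only numpy, scipy, OpenCV 4.12 (cv2) and the standard library are available. Lean on these libraries where they do the work, as an engineer would, in place of code of your own. Each camera call takes 0.05 s, during which the arm holds its last target.

## Working session

There is one attempt and no reset: what is moved stays moved. The work goes in short steps, Python scripts to look and compute and a tool call to move; the robot and the scene stay as the last step left them, time stands still between calls to the robot, and variables do not carry over. Pictures are saved under pics/ and viewed, and the job is handed in when it is done.

Besides the shell and the picture viewer there is one more tool, called after "Emit:" as name(argument=value, ...) on one line, values as JSON. servo_tool: Moves the arm, as the interface text tells. Its arguments: {"type":"object","properties":{"targets":{"type":"array"},"newtons":{"type":"number"}},"required":["targets"]}

```bash
mkdir -p pics; ls; python3 - <<'E'
from bench import r
import cv2
o=r.get_obs(); print(o)
for n in("scene","top"):
    s=r.snapshot(n); cv2.imwrite(f"pics/{n}0.png",s["color"][:,:,::-1]); print(n,{k:s[k] for k in s if k!="color"})
    for t in("tip_box","dock","rail_left","rail_right","timer","blue_bottle","brown_bottle"):
        print(t,[(d["bbox"],round(d["conf"],2)) for d in r.look_for(n,t)])
E
```

```text
pics
{'time': 0.0, 'joints': array([-9.32412945e-01,  3.85543325e-01,  6.63408537e-03, -5.25752455e-04,
       -1.19400506e+00, -2.58617006e-01]), 'qvel': array([-0.00261794,  0.0005781 ,  0.00090796, -0.00045494, -0.00073225,
        0.00060583]), 'joint_efforts': array([-2.36242045e-05, -3.90667248e+01,  1.87398577e+01,  4.21968877e+00,
        1.09927281e-02, -1.90847627e-04]), 'tcp_pos': array([ 0.23149847, -0.57989347,  0.22146686]), 'ee_rot': array([-1.88648833e-01,  9.82044010e-01,  1.06019562e-03, -2.39023097e-04]), 'contact_force': array([ 0.64342777,  0.5390865 , -0.74290105]), 'ft_torque': array([-0.08016103, -0.03586073,  0.01375317]), 'opening': 0.08686577328473424}
scene {'fov_y': 57.12039875552979, 'cx': 321.4020048120295, 'cy': 248.87662585000402, 'k1': 0.014821361901109406, 'R': array([[-0.92077481, -0.38994739, -0.01071371],
       [-0.2829038 ,  0.68642083, -0.66991931],
       [ 0.2685874 , -0.61381387, -0.74235661]]), 't': array([0.53316473, 0.174688  , 0.74896795])}
tip_box [([269.8, 237.4, 79.8, 88.0], 0.71), ([272.5, 331.9, 116.2, 103.7], 0.6)]
dock [([301.4, 
[... 314 characters left out ...]
55.92849834381804, 'cx': 320.36198195529226, 'cy': 238.95562328484056, 'k1': -0.10504948571660289, 'R': array([[ 0.11666859, -0.99317026,  0.00113072],
       [-0.96971038, -0.11415858, -0.21593888],
       [ 0.21459316,  0.02409681, -0.97640623]]), 't': array([-0.02556496,  0.58542261,  0.85506234])}
tip_box [([154.1, 243.0, 81.8, 96.1], 0.96), ([260.4, 216.8, 65.0, 70.8], 0.71)]
dock [([337.2, 221.8, 107.7, 103.6], 0.68)]
rail_left [([357.5, 221.6, 81.5, 27.4], 0.93), ([265.7, 215.1, 60.2, 70.4], 0.39)]
rail_right [([338.6, 291.2, 82.1, 27.8], 0.75)]
timer [([412.7, 204.4, 33.3, 26.6], 0.88)]
blue_bottle [([380.0, 185.4, 20.0, 24.8], 0.87)]
brown_bottle [([382.0, 334.3, 23.9, 17.6], 0.55)]
```

View pics/scene0.png

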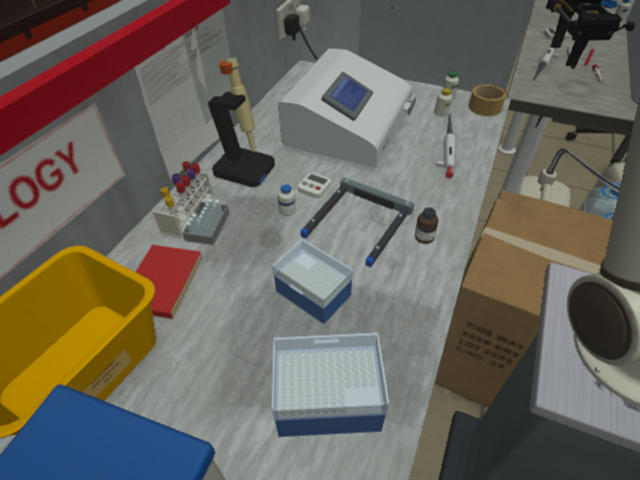

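View pics/top0.png

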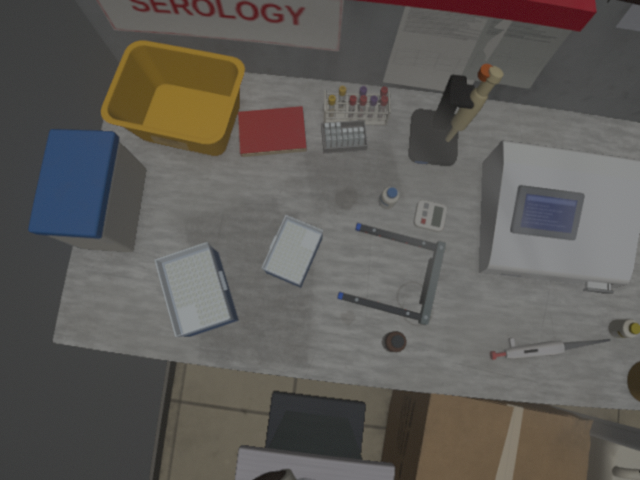

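```bash
python3 - <<'E'
import cv2
i=cv2.imread("pics/top0.png"); cv2.imwrite("pics/top0c.png",cv2.resize(i[190:350,250:450],None,fx=4,fy=4,interpolation=cv2.INTER_CUBIC)[:600])
i=cv2.imread("pics/scene0.png"); cv2.imwrite("pics/scene0c.png",cv2.resize(i[160:310,255:450],None,fx=4,fy=4,interpolation=cv2.INTER_CUBIC))
E
```

```text
(no output)
```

View pics/top0c.png

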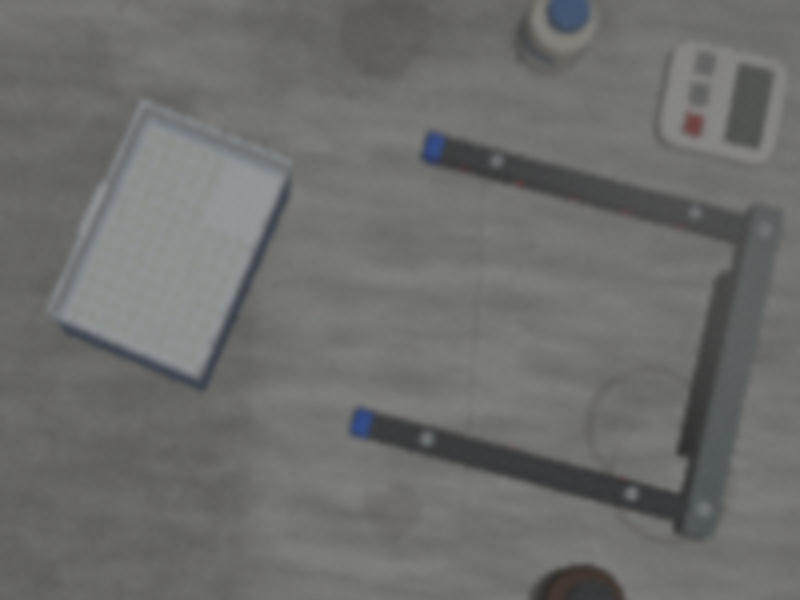

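View pics/scene0c.png

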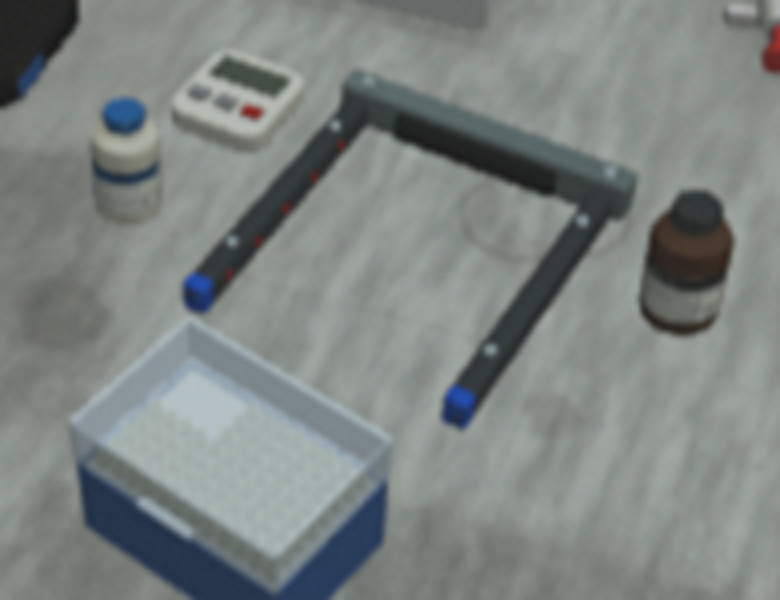

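Two tip-box candidates: the small one at top (291,251) / scene (313,280), and the larger one at top (196,290) / scene (330,385). The smaller one stands before the lane mouth with its lip facing away from the lane. It fits the description, and the crops confirm it. The rails' blue caps are at top px (357,227) and (340,296), and the stop is at about (428,280).

```bash
cat > h.py <<'E'
import numpy as np, cv2
from scipy.optimize import least_squares
def proj(s,P):
    P=np.atleast_2d(P); C=P@s["R"].T+s["t"]; xy=C[:,:2]/C[:,2:]
    r2=(xy**2).sum(1,keepdims=True); xy=xy*(1+s["k1"]*r2)
    f=240/np.tan(np.radians(s["fov_y"])/2)
    return xy*f+[s["cx"],s["cy"]]
def place(p,L):
    L=np.atleast_2d(np.array(L,float)); c,q=np.cos(p[2]),np.sin(p[2])
    return np.c_[p[0]+c*L[:,0]-q*L[:,1],p[1]+q*L[:,0]+c*L[:,1],L[:,2]]
def fit(obs,p0):  # obs list of (s,local pts,pix)
    f=lambda p:np.concatenate([(proj(s,place(p,L))-np.array(x)).ravel() for s,L,x in obs])
    o=least_squares(f,p0,loss="soft_l1"); return o.x,f(o.x).reshape(-1,2)
def rect(x0,x1,y0,y1,z): return [[x0,y0,z],[x1,y0,z],[x1,y1,z],[x0,y1,z]]
BOX=[rect(-.039,.044,-.06,.06,.08),rect(-.039,.044,-.06,.06,0)]
DOCK=[rect(0,.19,.07,.084,.02),rect(0,.19,-.084,-.07,.02),rect(.178,.196,-.084,.084,.026)]
def draw(s,img,p,polys,k,off,col):
    for L in polys:
        q=((proj(s,place(p,L))-off+.5)*k-.5).round().astype(int)
        cv2.polylines(img,[q],True,col,1,cv2.LINE_AA)
def overlay(s,dock,box,win,k,fn):
    x0,y0,x1,y1=win
    im=cv2.resize(s["color"][y0:y1,x0:x1,::-1],None,fx=k,fy=k,interpolation=cv2.INTER_CUBIC).copy()
    if dock is not None: draw(s,im,dock,DOCK,k,np.array([x0,y0]),(0,255,0))
    if box is not None: draw(s,im,box,BOX,k,np.array([x0,y0]),(0,0,255))
    cv2.imwrite(fn,im)
E
cat > f.py <<'E'
from h import *
from bench import r
T=r.snapshot("top"); S=r.snapshot("scene")
t=lambda a:(np.array(a)+.5)/4-.5+[250,190]; c=lambda a:(np.array(a)+.5)/4-.5+[255,160]
print("cam",-T["R"].T@T["t"],-S["R"].T@S["t"])
bt=([[-.039,.06,.08],[-.039,-.06,.08],[.044,.06,.08]],t([[145,100],[50,312],[291,165]]))
bs=([[.044,.06,.08],[.044,-.06,.08],[-.039,.06,.08],[-.039,-.06,.08]],c([[193,320],[391,438],[70,422],[275,590]]))
dt=([[0,.084,.02],[0,.07,.02],[0,-.07,.02],[0,-.084,.02]],t([[428,132],[422,160],[357,408],[351,436]]))
dt2=([[.196,.084,.026],[.196,-.084,.026]],t([[780,208],[712,537]]))
box,e=fit([(T,)+bt,(S,)+bs],[.5,.05,-.5]); print("box",box,e.round(1).tolist())
dock,e=fit([(T,)+dt,(T,)+dt2],[.5,-.1,-1.7]); print("dock",dock,e.round(1).tolist())
d=box[:2]-dock[:2];C,Q=np.cos(dock[2]),np.sin(dock[2]);print("box in dock",C*d[0]+Q*d[1],-Q*d[0]+C*d[1],box[2]-dock[2])
overlay(T,dock,box,(250,190,450,340),4,"pics/ovt.png")
overlay(S,dock,box,(255,165,450,315),4,"pics/ovs.png")
E
python3 f.py
```

```text
cam [0.38718248 0.02083638 0.96133261] [0.33918119 0.54772363 0.67874035]
box [ 0.5542298   0.10059213 -1.87206473] [[-1.1, -0.3], [-2.9, 0.4], [-0.1, -0.3], [0.0, -1.6], [1.5, 0.7], [-0.4, -0.9], [0.1, -7.5]]
dock [ 0.55538629 -0.016603   -1.71512306] [[-0.3, 0.2], [-0.3, -0.7], [-0.4, 0.4], [-0.6, -0.1], [1.0, 3.6], [1.4, -1.3]]
box in dock -0.11581031354273283 -0.018000198763162632 -0.15694166732515158
```

View pics/ovt.png

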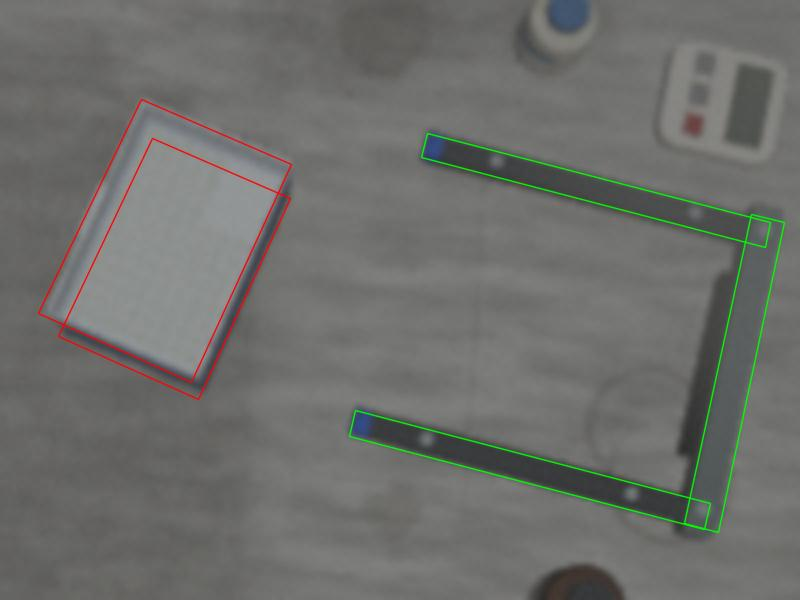

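View pics/ovs.png

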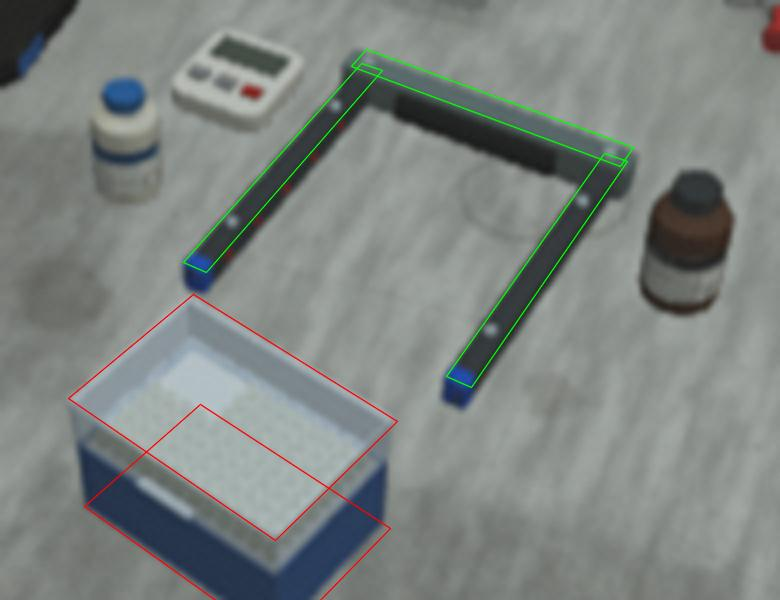

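```bash
python3 - <<'E'
import cv2,numpy as np
a=cv2.imread("pics/top0.png")[205:300,255:335]; b=cv2.imread("pics/scene0.png")[235:330,265:360]
f=lambda i:cv2.convertScaleAbs(cv2.resize(i,None,fx=6,fy=6,interpolation=cv2.INTER_CUBIC),alpha=1.4)
a,b=f(a),f(b)
cv2.imwrite("pics/box_t.png",a);cv2.imwrite("pics/box_s.png",b)
E
```

```text
(no output)
```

View pics/box_t.png

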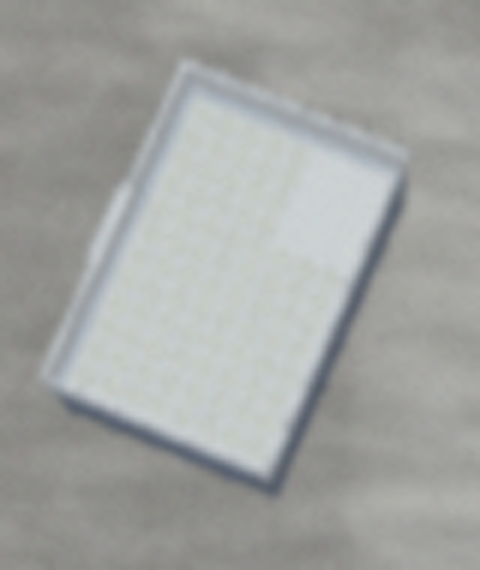

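View pics/box_s.png

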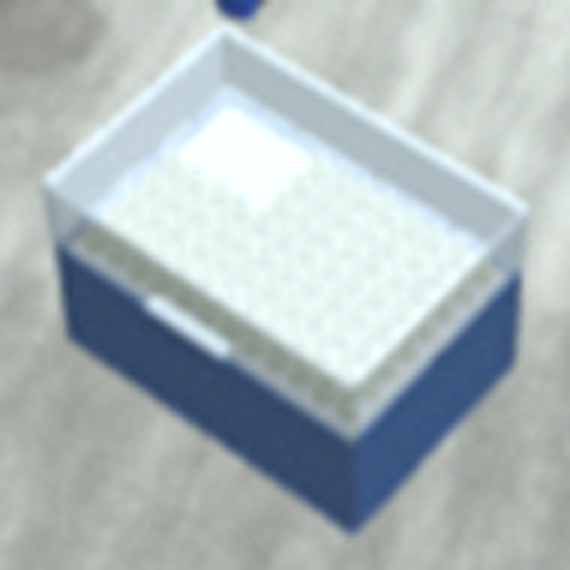

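```bash
python3 - <<'E'
s=open('f.py').read()
i=s.index("bt=");j=s.index("dt=")
s=s[:i]+'''T6=lambda a:(np.array(a)+.5)/6-.5+[255,205]; S6=lambda a:(np.array(a)+.5)/6-.5+[265,235]
a,b,w=-.039,.044,.06
bt=([[a,w,.08],[a,-w,.08],[b,w,.08],[b,-w,0],[a,-w,0]],T6([[183,60],[43,384],[408,153],[276,492],[65,405]]))
bs=([[b,w,.08],[b,-w,.08],[a,w,.08],[a,w,0],[a,-w,0],[b,-w,0]],S6([[225,28],[527,210],[45,182],[68,335],[353,533],[515,365]]))
'''+s[j:]
s=s.replace('dt2=','''s4=lambda a:(np.array(a)+.5)/4-.5+[255,165]
ds=([[0,.084,.02],[0,.084,0],[0,-.084,.02]],s4([[184,268],[186,287],[444,380]])) # placeholder
dt2=''').replace('overlay(T,dock,box,(250,190,450,340),4','overlay(T,dock,box,(255,205,355,305),6').replace('overlay(S,dock,box,(255,165,450,315),4','overlay(S,dock,box,(265,230,365,330),6')
s=s.replace('print("box",box','''
for nm,q in(("top only",[(T,)+bt]),("scene only",[(S,)+bs])): print(nm,fit(q,box)[0])
print("box",box''')
open('f.py','w').write(s)
E
python3 f.py
```

```text
cam [0.38718248 0.02083638 0.96133261] [0.33918119 0.54772363 0.67874035]
top only [ 0.55568411  0.0986051  -1.85290782]
scene only [ 0.55573921  0.09987175 -1.86298557]
box [ 0.55583283  0.09910823 -1.85868244] [[0.1, -0.8], [-1.5, -0.9], [0.3, -0.6], [-0.1, 2.1], [-0.3, 1.3], [-0.2, -1.9], [0.9, -1.1], [-0.9, -1.2], [-0.7, 0.3], [0.4, 1.2], [1.1, -0.0]]
dock [ 0.55538629 -0.016603   -1.71512306] [[-0.3, 0.2], [-0.3, -0.7], [-0.4, 0.4], [-0.6, -0.1], [1.0, 3.6], [1.4, -1.3]]
box in dock -0.11457239682023078 -0.016200407566891627 -0.14355938193122042
```

View pics/ovt.png

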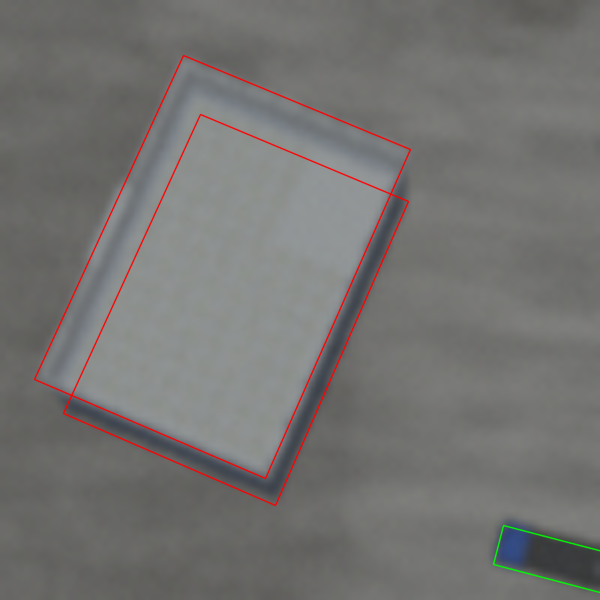

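View pics/ovs.png

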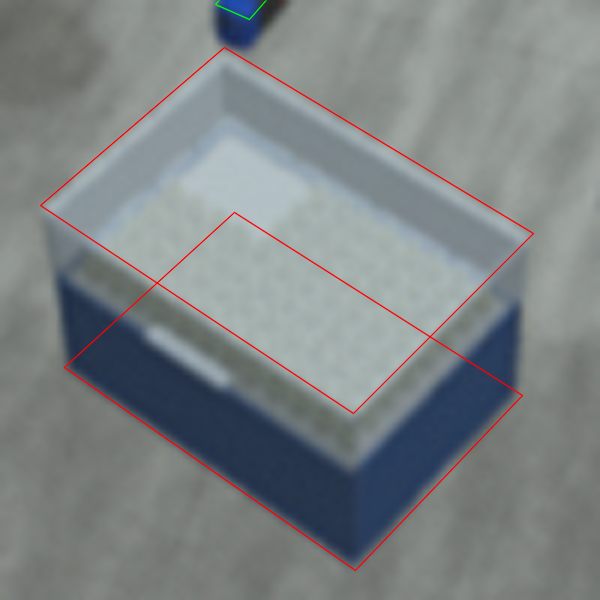

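The overlays fit both views to about 2-3 mm. The box sits at dock x -115 mm, y -16 mm, yaw -0.14. Plan: first square and centre it by pushing on its right side with both fingertips, outside the lane. Then push straight on the front face with the fingertips above rail height.

```bash
cat > m.py <<'E'
import numpy as np,sys
from bench import r
DOCK_P=np.array([0.5554,-0.0166,-1.7151])
def cur():
    o=r.get_obs(); x,y,z,w=o["ee_rot"]
    from scipy.spatial.transform import Rotation as Ro
    return o,Ro.from_quat(o["ee_rot"]).as_matrix()
def d2w(p):
    c,s=np.cos(DOCK_P[2]),np.sin(DOCK_P[2]); return DOCK_P[:2]+[c*p[0]-s*p[1],s*p[0]+c*p[1]]
def w2d(p):
    c,s=np.cos(DOCK_P[2]),np.sin(DOCK_P[2]); d=np.array(p)[:2]-DOCK_P[:2]; return np.array([c*d[0]+s*d[1],-s*d[0]+c*d[1]])
def step(target,head=None):
    """units for move to world target (x,y,z); head = wanted heading of tool y (rad)"""
    o,R=cur(); d=R.T@(np.array(target)-o["tcp_pos"])/0.15
    h=np.arctan2(R[1,1],R[0,1]); rz=0 if head is None else -((head-h+np.pi)%(2*np.pi)-np.pi)/np.radians(45)
    return d.round(3),round(rz,3)
def st():
    o,R=cur(); print("t",o["time"],"tcp",o["tcp_pos"].round(4),"dock",w2d(o["tcp_pos"]).round(4),"tool y head-dock",round(np.arctan2(R[1,1],R[0,1])-DOCK_P[2],4),"tilt",R[2].round(3),"F",o["contact_force"].round(2),"open",round(o["opening"],4))
E
python3 - <<'E'
from m import *
st(); print(d2w([-.112,-.115]))
a=[.45,-.15,.2]; o,R=cur()
for p in([.29,-.43,.2],[.36,-.29,.2],[.41,-.15,.2],[.44,0,.2]): print(p,(R.T@(np.array(p)-o["tcp_pos"])/.15).round(2))
print(step(a,DOCK_P[2]+np.pi))
E
```

```text
t 1.0 tcp [ 0.2317 -0.5805  0.2226] dock [ 0.6045 -0.2392] tool y head-dock 3.6657 tilt [ 0. -0. -1.] F [ 0.43  0.23 -0.2 ] open 0.0869
[0.45770126 0.11077329]
[0.29, -0.43, 0.2] [-0.73  0.79  0.15]
[0.36, -0.29, 0.2] [-1.51  1.48  0.15]
[0.41, -0.15, 0.2] [-2.17  2.22  0.15]
[0.44, 0, 0.2] [-2.72  3.08  0.15]
(array([-2.415,  2.126,  0.15 ]), np.float64(0.667))
```

Emit:
servo_tool(targets=[{"dx": -0.35, "dy": 0.4, "claw": 0.4}, {"dx": -0.73, "dy": 0.8, "claw": 0.4}, {"dx": -0.73, "dy": 0.8, "claw": 0.4}, {"dx": -0.73, "dy": 0.8, "claw": 0.4}, {"dx": -0.73, "dy": 0.8, "claw": 0.4}, {"dx": -0.73, "dy": 0.8, "claw": 0.4}], newtons=10)

```text
validation failed for argument at $.ta...
```

Emit:
servo_tool(targets=[{"dx": -0.75, "dy": 0.75, "claw": 0.4}, {"dx": -0.75, "dy": 0.75, "claw": 0.4}, {"dx": -0.75, "dy": 0.75, "claw": 0.4}, {"dx": -0.75, "dy": 0.75, "claw": 0.4}, {"dx": -0.75, "dy": 0.75, "claw": 0.4}, {"dx": -0.75, "dy": 0.75, "claw": 0.4}])

```text
validation failed for argument at $.ta...
```

Emit:
servo_tool(targets=[{"dx": -0.7, "dy": 0.8, "rz": 0.667, "claw": 0.4}, {"dx": -0.7, "dy": 0.8, "rz": 0.667, "claw": 0.4}, {"dx": -0.7, "dy": 0.8, "rz": 0.667, "claw": 0.4}, {"dx": -0.7, "dy": 0.8, "rz": 0.667, "claw": 0.4}, {"dx": -0.7, "dy": 0.8, "rz": 0.667, "claw": 0.4}, {"dx": -0.7, "dy": 0.8, "rz": 0.667, "claw": 0.4}, {"dx": -0.7, "dy": 0.8, "rz": 0.667, "claw": 0.4}, {"dx": -0.7, "dy": 0.8, "rz": 0.667, "claw": 0.4}])

```text
validation failed for argument at $.ta...
```

```bash
python3 - <<'E'
from m import *
st(); print(step([.4577,.1108,.2],DOCK_P[2]+np.pi))
E
```

```text
t 1.0 tcp [ 0.2317 -0.5805  0.2226] dock [ 0.6045 -0.2392] tool y head-dock 3.6657 tilt [ 0. -0. -1.] F [ 0.43  0.23 -0.2 ] open 0.0869
(array([-3.108,  3.721,  0.15 ]), np.float64(0.667))
```

Validation failed, and nothing moved; every row probably needs all of its keys.

Emit:
servo_tool(targets=[{"dx": -0.35, "dy": 0.4, "dz": 0, "rx": 0, "ry": 0, "rz": 0, "claw": 0.4}, {"dx": -0.73, "dy": 0.8, "dz": 0, "rx": 0, "ry": 0, "rz": 0, "claw": 0.4}, {"dx": -0.73, "dy": 0.8, "dz": 0, "rx": 0, "ry": 0, "rz": 0, "claw": 0.4}, {"dx": -0.73, "dy": 0.8, "dz": 0, "rx": 0, "ry": 0, "rz": 0, "claw": 0.4}, {"dx": -0.73, "dy": 0.8, "dz": 0, "rx": 0, "ry": 0, "rz": 0, "claw": 0.4}], newtons=10)

```text
time: 1.5
tcp_pos: [0.2897, -0.4271, 0.2233]
ee_rot: [-0.19, 0.982, -0.001, 0.0]
contact_force: [0.4, -0.2, 0.7]
opening: 0.0564
```

Emit:
servo_tool(targets=[{"dx": -0.4, "dy": 0.4, "dz": 0, "rx": 0, "ry": 0, "rz": 0, "claw": 0.4}, {"dx": -0.75, "dy": 0.75, "dz": 0, "rx": 0, "ry": 0, "rz": 0, "claw": 0.4}, {"dx": -0.75, "dy": 0.75, "dz": 0, "rx": 0, "ry": 0, "rz": 0, "claw": 0.4}, {"dx": -0.75, "dy": 0.75, "dz": 0, "rx": 0, "ry": 0, "rz": 0, "claw": 0.4}, {"dx": -0.75, "dy": 0.75, "dz": 0, "rx": 0, "ry": 0, "rz": 0, "claw": 0.4}])

```text
time: 2.0
tcp_pos: [0.3526, -0.2821, 0.2229]
ee_rot: [-0.19, 0.982, -0.0, 0.0]
contact_force: [-0.0, -0.0, 0.1]
opening: 0.0522
```

Emit:
servo_tool(targets=[{"dx": -0.7, "dy": 0.8, "dz": 0, "rx": 0, "ry": 0, "rz": 0.667, "claw": 0.4}, {"dx": -0.7, "dy": 0.8, "dz": 0, "rx": 0, "ry": 0, "rz": 0.667, "claw": 0.4}, {"dx": -0.7, "dy": 0.8, "dz": 0, "rx": 0, "ry": 0, "rz": 0.667, "claw": 0.4}, {"dx": -0.7, "dy": 0.8, "dz": 0, "rx": 0, "ry": 0, "rz": 0.667, "claw": 0.4}, {"dx": -0.7, "dy": 0.8, "dz": 0, "rx": 0, "ry": 0, "rz": 0.667, "claw": 0.4}, {"dx": -0.7, "dy": 0.8, "dz": 0, "rx": 0, "ry": 0, "rz": 0.667, "claw": 0.4}, {"dx": -0.7, "dy": 0.8, "dz": 0, "rx": 0, "ry": 0, "rz": 0.667, "claw": 0.4}])

```text
time: 2.7
tcp_pos: [0.4046, -0.1332, 0.2224]
ee_rot: [0.073, 0.997, -0.0, -0.0]
contact_force: [0.5, -0.6, 0.3]
opening: 0.0523
```

```bash
python3 - <<'E'
from m import *
st(); print(step([.4577,.1108,.2],DOCK_P[2]+np.pi))
E
```

```text
t 2.7 tcp [ 0.4046 -0.1332  0.2224] dock [ 0.1371 -0.1325] tool y head-dock 3.1407 tilt [ 0.001 -0.    -1.   ] F [ 0.49 -0.56  0.25] open 0.0523
(array([-0.115,  1.661,  0.149]), np.float64(-0.001))
```

Emit:
servo_tool(targets=[{"dx": -0.06, "dy": 0.4, "dz": 0, "rx": 0, "ry": 0, "rz": 0, "claw": 0.4}, {"dx": -0.06, "dy": 0.83, "dz": 0, "rx": 0, "ry": 0, "rz": 0, "claw": 0.4}, {"dx": -0.06, "dy": 0.83, "dz": 0, "rx": 0, "ry": 0, "rz": 0, "claw": 0.4}, {"dx": -0.06, "dy": 0.83, "dz": 0, "rx": 0, "ry": 0, "rz": 0, "claw": 0.4}])

```text
time: 3.1
tcp_pos: [0.4323, -0.0092, 0.2225]
ee_rot: [0.071, 0.997, -0.0, 0.0]
contact_force: [-0.1, -0.0, 1.2]
opening: 0.0521
```

Emit:
servo_tool(targets=[{"dx": -0.06, "dy": 0.4, "dz": 0, "rx": 0, "ry": 0, "rz": 0, "claw": 0.4}, {"dx": -0.06, "dy": 0.83, "dz": 0, "rx": 0, "ry": 0, "rz": 0, "claw": 0.4}, {"dx": -0.06, "dy": 0.83, "dz": 0, "rx": 0, "ry": 0, "rz": 0, "claw": 0.4}, {"dx": -0.06, "dy": 0.83, "dz": 0, "rx": 0, "ry": 0, "rz": 0, "claw": 0.4}, {"dx": -0.06, "dy": 0.83, "dz": 0, "rx": 0, "ry": 0, "rz": 0, "claw": 0.4}])

```text
time: 3.6
tcp_pos: [0.4583, 0.1106, 0.2221]
ee_rot: [0.072, 0.997, -0.0, -0.001]
contact_force: [0.0, -1.0, 1.1]
opening: 0.0524
```

```bash
python3 - <<'E'
from m import *
import cv2
st(); print(step([*d2w([-.112,-.115]),.03],DOCK_P[2]+np.pi))
s=r.snapshot("top");cv2.imwrite("pics/t2.png",s["color"][:,:,::-1])
E
```

```text
t 3.6 tcp [0.4583 0.1106 0.2221] dock [-0.112  -0.1143] tool y head-dock 3.1409 tilt [ 0.001 -0.001 -1.   ] F [ 0.04 -0.96  1.08] open 0.0524
(array([0.003, 0.002, 1.281]), np.float64(-0.001))
```

View pics/t2.png

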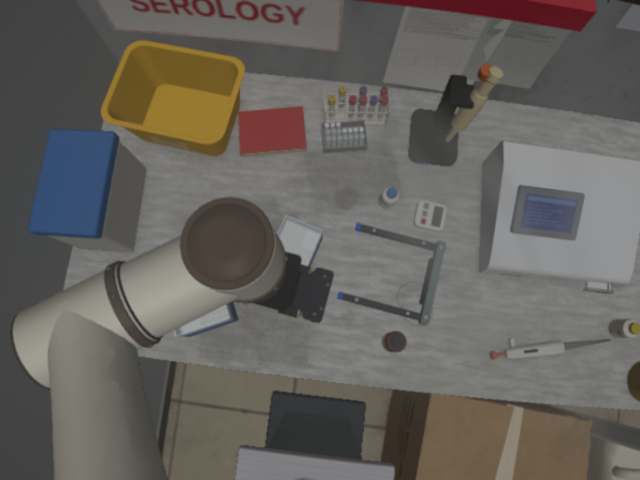

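```bash
python3 - <<'E'
from m import *; from h import *
s=r.snapshot("top")
for z in(0,.1):
  for px in([236,320],[208,243]):
    g=least_squares(lambda q:proj(s,[[q[0],q[1],z]])[0]-px,[.5,.2]).x; print(z,px,g.round(3),w2d(g).round(3))
s2=r.snapshot("scene");cv2.imwrite("pics/s2.png",s2["color"][:,:,::-1])
E
```

```text
0 [236, 320] [0.404 0.201] [-0.193 -0.181]
0 [208, 243] [0.561 0.288] [-0.302 -0.038]
0.1 [236, 320] [0.402 0.182] [-0.175 -0.18 ]
0.1 [208, 243] [0.543 0.26 ] [-0.272 -0.052]
```

View pics/s2.png

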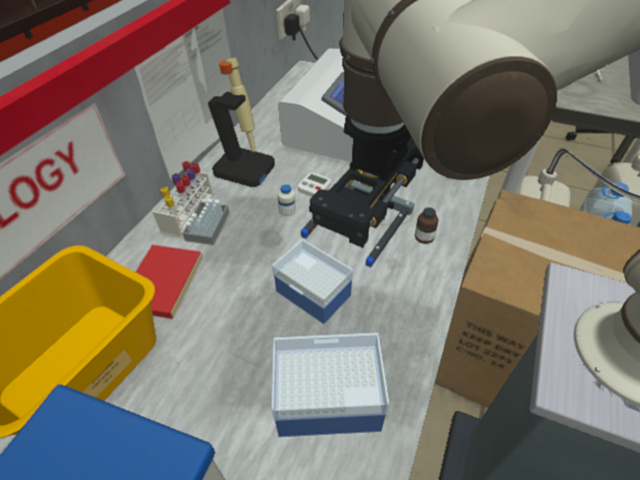

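The larger box's near edge is close to the gripper body at this pose. For the side push I'll keep the TCP at 55 mm, which puts the body at about 125 mm, and use a narrower opening.

Emit:
servo_tool(targets=[{"dx": 0, "dy": -0.02, "dz": 0.3, "rx": 0, "ry": 0, "rz": 0, "claw": 0.5}, {"dx": 0, "dy": -0.02, "dz": 0.6, "rx": 0, "ry": 0, "rz": 0, "claw": 0.5}, {"dx": 0, "dy": -0.02, "dz": 0.8, "rx": 0, "ry": 0, "rz": 0, "claw": 0.5}, {"dx": 0, "dy": -0.02, "dz": 0.9, "rx": 0, "ry": 0, "rz": 0, "claw": 0.5}])

```text
time: 4.15
tcp_pos: [0.4561, 0.1068, 0.0851]
ee_rot: [0.073, 0.997, -0.001, -0.002]
contact_force: [-0.4, -0.1, 0.5]
opening: 0.0438
```

Emit:
servo_tool(targets=[{"dx": 0, "dy": 0, "dz": 0.1, "rx": 0, "ry": 0, "rz": 0, "claw": 0.5}, {"dx": 0, "dy": 0, "dz": 0.2, "rx": 0, "ry": 0, "rz": 0, "claw": 0.5}, {"dx": 0, "dy": 0, "dz": 0.2, "rx": 0, "ry": 0, "rz": 0, "claw": 0.5}])

```text
time: 4.45
tcp_pos: [0.4566, 0.1072, 0.0561]
ee_rot: [0.073, 0.997, -0.001, -0.002]
contact_force: [-0.3, 0.3, 1.3]
opening: 0.0435
```

```bash
python3 - <<'E'
from m import *; from h import *
st()
s2=r.snapshot("scene");cv2.imwrite("pics/s3.png",cv2.resize(s2["color"][150:350,220:480,::-1],None,fx=3,fy=3))
E
```

```text
t 4.45 tcp [0.4566 0.1072 0.0561] dock [-0.1083 -0.1156] tool y head-dock 3.1399 tilt [ 0.003 -0.003 -1.   ] F [-0.29  0.29  1.26] open 0.0435
```

View pics/s3.png

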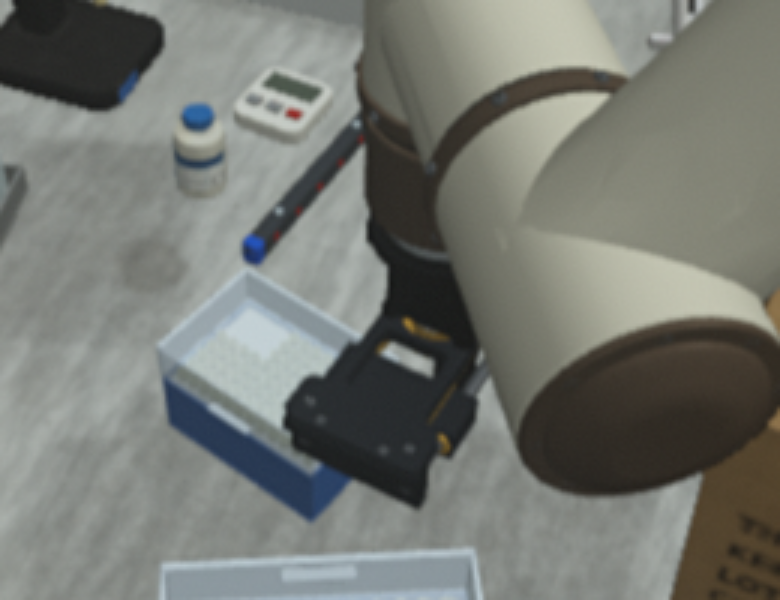

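Emit:
servo_tool(targets=[{"dx": -0.08, "dy": 0, "dz": 0, "rx": 0, "ry": 0, "rz": 0, "claw": 0.5}, {"dx": -0.13, "dy": 0, "dz": 0, "rx": 0, "ry": 0, "rz": 0, "claw": 0.5}, {"dx": -0.15, "dy": 0, "dz": 0, "rx": 0, "ry": 0, "rz": 0, "claw": 0.5}, {"dx": -0.17, "dy": 0, "dz": 0, "rx": 0, "ry": 0, "rz": 0, "claw": 0.5}, {"dx": -0.19, "dy": 0, "dz": 0, "rx": 0, "ry": 0, "rz": 0, "claw": 0.5}, {"dx": -0.21, "dy": 0, "dz": 0, "rx": 0, "ry": 0, "rz": 0, "claw": 0.5}, {"dx": -0.23, "dy": 0, "dz": 0, "rx": 0, "ry": 0, "rz": 0, "claw": 0.5}, {"dx": -0.25, "dy": 0, "dz": 0, "rx": 0, "ry": 0, "rz": 0, "claw": 0.5}, {"dx": -0.265, "dy": 0, "dz": 0, "rx": 0, "ry": 0, "rz": 0, "claw": 0.5}, {"dx": -0.28, "dy": 0, "dz": 0, "rx": 0, "ry": 0, "rz": 0, "claw": 0.5}, {"dx": -0.28, "dy": 0, "dz": 0, "rx": 0, "ry": 0, "rz": 0, "claw": 0.5}])

```text
time: 5.6
tcp_pos: [0.5001, 0.1032, 0.0575]
ee_rot: [0.072, 0.997, 0.0, 0.0]
contact_force: [-1.8, -0.8, 0.2]
opening: 0.0436
```

```bash
python3 - <<'E'
from m import *; from h import *
st()
s2=r.snapshot("scene");cv2.imwrite("pics/s4.png",cv2.resize(s2["color"][150:350,220:480,::-1],None,fx=3,fy=3))
s2=r.snapshot("top");cv2.imwrite("pics/t4.png",cv2.resize(s2["color"][190:340,240:440,::-1],None,fx=4,fy=4))
E
```

```text
t 5.6 tcp [0.5001 0.1032 0.0575] dock [-0.1106 -0.0719] tool y head-dock 3.1419 tilt [-0.001  0.001 -1.   ] F [-1.83 -0.8   0.17] open 0.0436
```

View pics/s4.png

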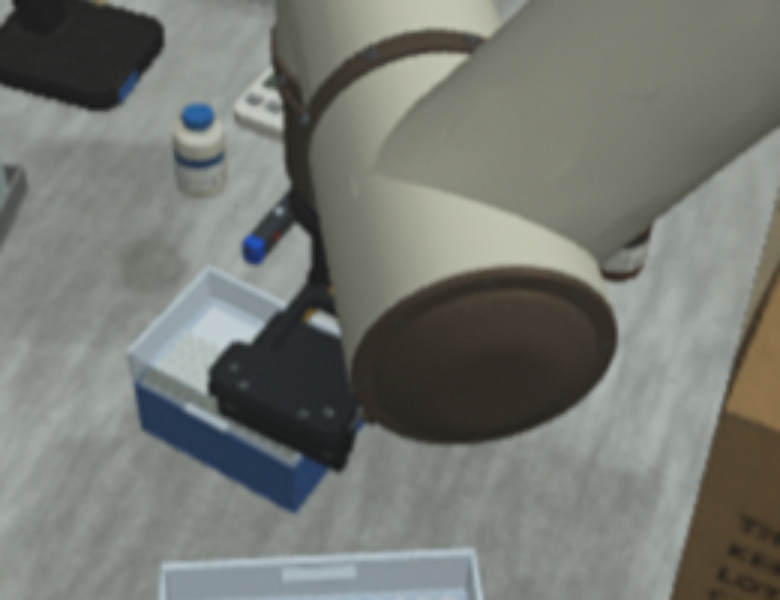

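View pics/t4.png

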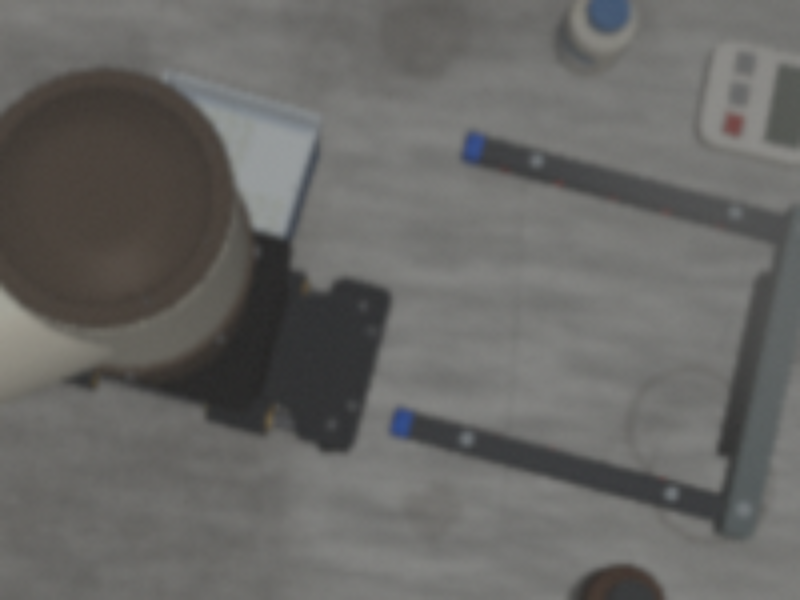

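Emit:
servo_tool(targets=[{"dx": 0.15, "dy": 0, "dz": 0, "rx": 0, "ry": 0, "rz": 0, "claw": 0.5}, {"dx": 0.4, "dy": 0, "dz": 0, "rx": 0, "ry": 0, "rz": 0, "claw": 0.5}, {"dx": 0.55, "dy": -0.2, "dz": -0.3, "rx": 0, "ry": 0, "rz": 0, "claw": 0.3}, {"dx": 0.55, "dy": -0.4, "dz": -0.6, "rx": 0, "ry": 0, "rz": 0, "claw": 0.3}, {"dx": 0.55, "dy": -0.4, "dz": -1.0, "rx": 0, "ry": 0, "rz": 0, "claw": 0.3}, {"dx": 0.55, "dy": -0.4, "dz": -1.0, "rx": 0, "ry": 0, "rz": 0, "claw": 0.3}])

```text
time: 6.3
tcp_pos: [0.4119, 0.056, 0.213]
ee_rot: [0.072, 0.997, 0.003, 0.006]
contact_force: [0.8, 0.5, -0.3]
opening: 0.0597
```

```bash
python3 - <<'E'
from m import *; from h import *
st()
f=lambda i:cv2.convertScaleAbs(cv2.resize(i,None,fx=6,fy=6,interpolation=cv2.INTER_CUBIC),alpha=1.4)
s2=r.snapshot("scene");cv2.imwrite("pics/s5.png",f(s2["color"][230:330,255:360,::-1]))
s2=r.snapshot("top");cv2.imwrite("pics/t5.png",f(s2["color"][200:300,250:350,::-1]))
E
```

```text
t 6.3 tcp [0.4119 0.056  0.213 ] dock [-0.0513 -0.1524] tool y head-dock 3.1427 tilt [-0.011  0.006 -1.   ] F [ 0.82  0.45 -0.3 ] open 0.0597
```

View pics/s5.png

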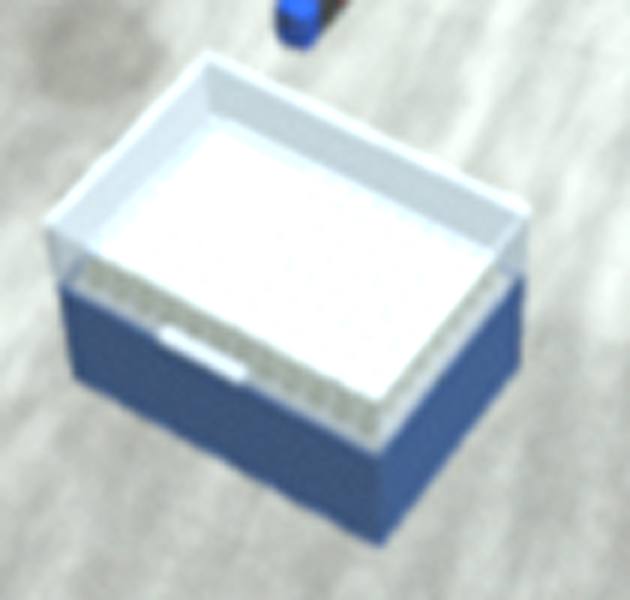

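View pics/t5.png

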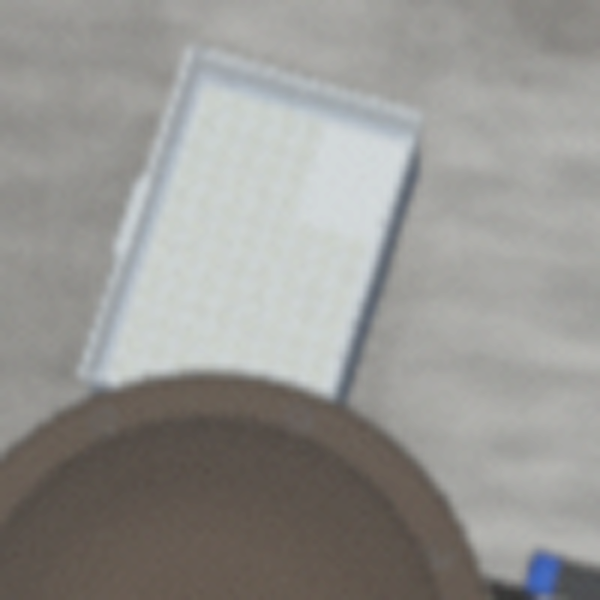

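```bash
cat > g.py <<'E'
from m import *; from h import *
a,b,w=-.039,.044,.06
K={"flt":[a,w,.08],"frt":[a,-w,.08],"blt":[b,w,.08],"brt":[b,-w,.08],"flb":[a,w,0],"frb":[a,-w,0],"blb":[b,w,0],"brb":[b,-w,0]}
def locate(S,sp,so,T,tp,to,k=6,p0=[.56,.1,-1.75],tag=""):
    ob=[]
    for s,d,o in((S,sp,so),(T,tp,to)):
        if d: ob.append((s,[K[n] for n in d],(np.array(list(d.values()))+.5)/k-.5+o))
    for q in ([[x] for x in ob] if len(ob)>1 else [])+[ob]:
        p,e=fit(q,p0); print(p.round(4),"dock xy",w2d(p).round(4),"yaw",round(p[2]-DOCK_P[2],3),"rms",np.sqrt((e**2).mean()).round(2))
    return p
E
python3 - <<'E'
from g import *
T=r.snapshot("top");S=r.snapshot("scene")
p=locate(S,dict(blt=[207,52],brt=[528,210],flt=[45,220],flb=[75,378],frb=[378,545],brb=[520,370]),[255,230],T,dict(flt=[190,47],frt=[80,380],blt=[420,115]),[250,200])
overlay(S,DOCK_P,p,(255,230,360,330),6,"pics/o1.png");overlay(T,DOCK_P,p,(250,200,350,300),6,"pics/o2.png")
E
```

```text
[ 0.5727  0.1035 -1.7596] dock xy [-0.1214 -0.0002] yaw -0.044 rms 0.89
[ 0.5711  0.1015 -1.744 ] dock xy [-0.1192 -0.0014] yaw -0.029 rms 0.33
[ 0.572   0.1029 -1.7547] dock xy [-0.1206 -0.0007] yaw -0.04 rms 0.85
```

View pics/o2.png

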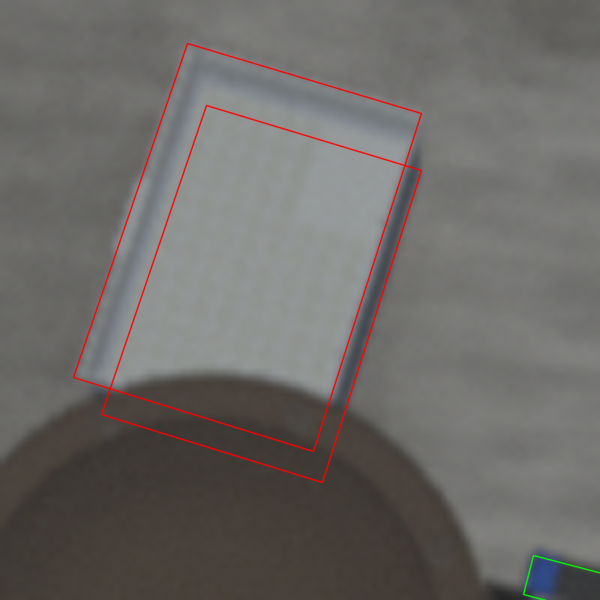

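```bash
python3 - <<'E'
from m import *
print(r.get_obs()["joints"].round(2))
print(step([*d2w([-.19,-.001]),.213],DOCK_P[2]+np.pi/2),d2w([-.19,-.001]),d2w([.12,0]))
E
```

```text
[ 0.53  0.03 -0.5  -0.   -1.04 -2.25]
(array([-1.025,  0.929, -0.031]), np.float64(2.0)) [0.58173304 0.171569  ] [ 0.53814359 -0.13535275]
```

Emit:
servo_tool(targets=[{"dx": -0.5, "dy": 0.4, "dz": 0, "rx": 0, "ry": 0, "rz": -1, "claw": 0.2}, {"dx": -0.5, "dy": 0.4, "dz": 0, "rx": 0, "ry": 0, "rz": -1, "claw": 0.2}, {"dx": -0.5, "dy": 0.4, "dz": 0, "rx": 0, "ry": 0, "rz": -1, "claw": 0.2}, {"dx": -0.5, "dy": 0.4, "dz": 0, "rx": 0, "ry": 0, "rz": -1, "claw": 0.2}, {"dx": -0.5, "dy": 0.4, "dz": 0, "rx": 0, "ry": 0, "rz": -1, "claw": 0.2}, {"dx": -0.5, "dy": 0.4, "dz": 0, "rx": 0, "ry": 0, "rz": -1, "claw": 0.2}, {"dx": -0.5, "dy": 0.4, "dz": 0, "rx": 0, "ry": 0, "rz": -1, "claw": 0.2}])

```text
time: 7.2
tcp_pos: [0.4915, 0.1041, 0.2055]
ee_rot: [-0.315, 0.949, -0.0, -0.002]
contact_force: [-0.1, -0.5, 0.5]
opening: 0.0694
```

```bash
python3 - <<'E'
from m import *
st();print(step([*d2w([-.19,-.001]),.213],DOCK_P[2]-np.pi/2))
E
```

```text
t 7.2 tcp [0.4915 0.1041 0.2055] dock [-0.1103 -0.0805] tool y head-dock 3.9274 tilt [ 0.003  0.001 -1.   ] F [-0.06 -0.47  0.54] open 0.0694
(array([-0.751,  0.   , -0.053]), np.float64(-0.999))
```

Emit:
servo_tool(targets=[{"dx": -0.4, "dy": 0, "dz": -0.05, "rx": 0, "ry": 0, "rz": -1, "claw": 0.2}, {"dx": -0.75, "dy": 0, "dz": -0.05, "rx": 0, "ry": 0, "rz": -1, "claw": 0.2}, {"dx": -0.75, "dy": 0, "dz": -0.05, "rx": 0, "ry": 0, "rz": -1, "claw": 0.2}, {"dx": -0.75, "dy": 0, "dz": -0.05, "rx": 0, "ry": 0, "rz": -1, "claw": 0.2}, {"dx": -0.75, "dy": 0, "dz": -0.05, "rx": 0, "ry": 0, "rz": -1, "claw": 0.2}, {"dx": -0.75, "dy": 0, "dz": -0.05, "rx": 0, "ry": 0, "rz": -1, "claw": 0.2}, {"dx": -0.75, "dy": 0, "dz": -0.05, "rx": 0, "ry": 0, "rz": -1, "claw": 0.2}])

```text
time: 7.9
tcp_pos: [0.5819, 0.1715, 0.2135]
ee_rot: [-0.654, 0.756, 0.0, -0.001]
contact_force: [-0.1, 0.2, 0.1]
opening: 0.0696
```

```bash
python3 - <<'E'
from m import *;from h import *
st();print(step([*d2w([-.188,-.001]),.035],DOCK_P[2]-np.pi/2))
s2=r.snapshot("scene");cv2.imwrite("pics/s6.png",s2["color"][:,:,::-1])
E
```

```text
t 7.9 tcp [0.5819 0.1715 0.2135] dock [-0.1899 -0.0008] tool y head-dock 4.7118 tilt [ 0.001  0.002 -1.   ] F [-0.11  0.23  0.13] open 0.0696
(array([ 1.10e-02, -1.00e-03,  1.19e+00]), np.float64(-0.001))
```

View pics/s6.png

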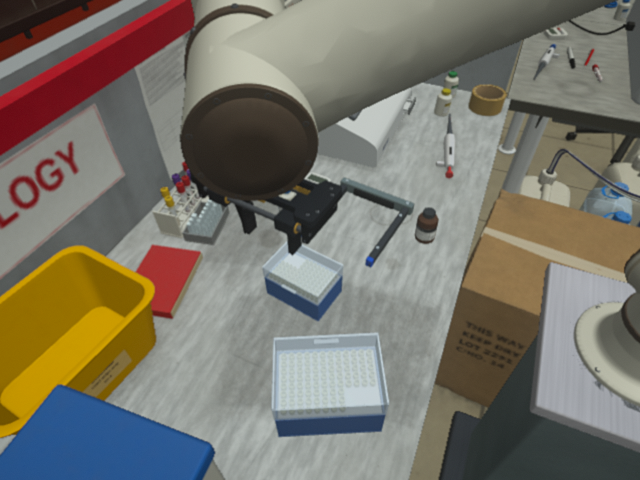

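Emit:
servo_tool(targets=[{"dx": 0, "dy": 0, "dz": 0.3, "rx": 0, "ry": 0, "rz": 0, "claw": 0.2}, {"dx": 0, "dy": 0, "dz": 0.55, "rx": 0, "ry": 0, "rz": 0, "claw": 0.2}, {"dx": 0, "dy": 0, "dz": 0.75, "rx": 0, "ry": 0, "rz": 0, "claw": 0.2}, {"dx": 0, "dy": 0, "dz": 0.9, "rx": 0, "ry": 0, "rz": 0, "claw": 0.2}, {"dx": 0, "dy": 0, "dz": 0.9, "rx": 0, "ry": 0, "rz": 0, "claw": 0.2}])

```text
time: 8.45
tcp_pos: [0.5795, 0.1701, 0.0759]
ee_rot: [-0.654, 0.757, 0.001, -0.004]
contact_force: [-0.8, -0.4, 0.2]
opening: 0.0697
```

Emit:
servo_tool(targets=[{"dx": 0, "dy": 0, "dz": 0.1, "rx": 0, "ry": 0, "rz": 0, "claw": 0.2}, {"dx": 0, "dy": 0, "dz": 0.2, "rx": 0, "ry": 0, "rz": 0, "claw": 0.2}, {"dx": 0, "dy": 0, "dz": 0.29, "rx": 0, "ry": 0, "rz": 0, "claw": 0.2}, {"dx": 0, "dy": 0, "dz": 0.29, "rx": 0, "ry": 0, "rz": 0, "claw": 0.2}])

```text
time: 8.85
tcp_pos: [0.5814, 0.171, 0.0354]
ee_rot: [-0.654, 0.756, 0.0, -0.001]
contact_force: [0.1, -0.1, -0.1]
opening: 0.0695
```

```bash
python3 - <<'E'
from m import *;from h import *
st();print(step([*d2w([-.068,-.001]),.035],DOCK_P[2]-np.pi/2))
s2=r.snapshot("scene");cv2.imwrite("pics/s7.png",cv2.resize(s2["color"][150:350,220:480,::-1],None,fx=3,fy=3))
E
```

```text
t 8.85 tcp [0.5814 0.171  0.0354] dock [-0.1894 -0.0013] tool y head-dock 4.7119 tilt [ 0.002  0.002 -1.   ] F [ 0.06 -0.11 -0.15] open 0.0695
(array([ 0.809, -0.002,  0.004]), np.float64(-0.001))
```

View pics/s7.png

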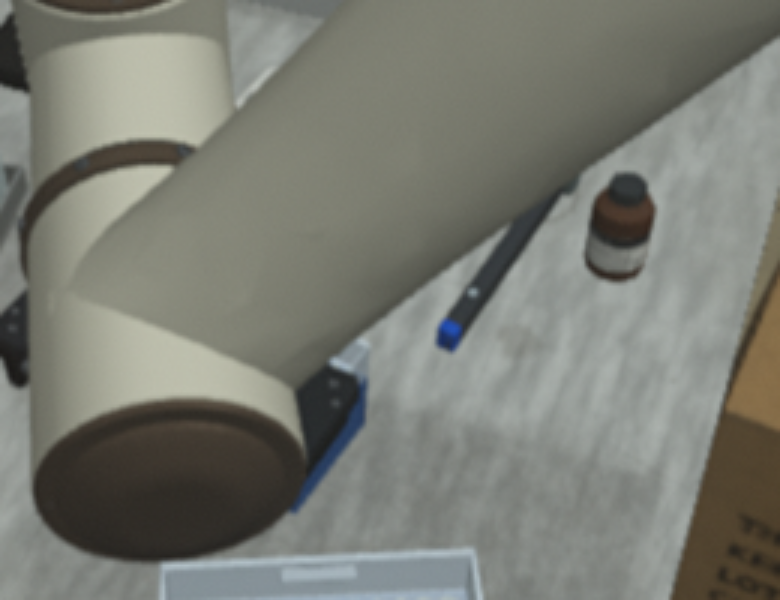

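Emit:
servo_tool(targets=[{"dx": 0.06, "dy": 0, "dz": 0, "rx": 0, "ry": 0, "rz": 0, "claw": 0.2}, {"dx": 0.1, "dy": 0, "dz": 0, "rx": 0, "ry": 0, "rz": 0, "claw": 0.2}, {"dx": 0.13, "dy": 0, "dz": 0, "rx": 0, "ry": 0, "rz": 0, "claw": 0.2}, {"dx": 0.16, "dy": 0, "dz": 0, "rx": 0, "ry": 0, "rz": 0, "claw": 0.2}, {"dx": 0.19, "dy": 0, "dz": 0, "rx": 0, "ry": 0, "rz": 0, "claw": 0.2}, {"dx": 0.22, "dy": 0, "dz": 0, "rx": 0, "ry": 0, "rz": 0, "claw": 0.2}, {"dx": 0.25, "dy": 0, "dz": 0, "rx": 0, "ry": 0, "rz": 0, "claw": 0.2}, {"dx": 0.29, "dy": 0, "dz": 0, "rx": 0, "ry": 0, "rz": 0, "claw": 0.2}, {"dx": 0.33, "dy": 0, "dz": 0, "rx": 0, "ry": 0, "rz": 0, "claw": 0.2}, {"dx": 0.37, "dy": 0, "dz": 0, "rx": 0, "ry": 0, "rz": 0, "claw": 0.2}, {"dx": 0.41, "dy": 0, "dz": 0, "rx": 0, "ry": 0, "rz": 0, "claw": 0.2}, {"dx": 0.45, "dy": 0, "dz": 0, "rx": 0, "ry": 0, "rz": 0, "claw": 0.2}, {"dx": 0.48, "dy": 0, "dz": 0, "rx": 0, "ry": 0, "rz": 0, "claw": 0.2}, {"dx": 0.5, "dy": 0, "dz": 0, "rx": 0, "ry": 0, "rz": 0, "claw": 0.2}, {"dx": 0.5, "dy": 0, "dz": 0, "rx": 0, "ry": 0, "rz": 0, "claw": 0.2}])

```text
time: 10.4
tcp_pos: [0.5708, 0.0963, 0.0362]
ee_rot: [-0.654, 0.756, 0.0, -0.001]
contact_force: [0.6, 1.3, 1.1]
opening: 0.0697
```

```bash
python3 - <<'E'
from m import *;from h import *
st()
s2=r.snapshot("scene");cv2.imwrite("pics/s8.png",cv2.resize(s2["color"][150:350,220:480,::-1],None,fx=3,fy=3))
s2=r.snapshot("top");cv2.imwrite("pics/t8.png",cv2.resize(s2["color"][190:340,250:450,::-1],None,fx=4,fy=4))
E
```

```text
t 10.4 tcp [0.5708 0.0963 0.0362] dock [-0.1139 -0.001 ] tool y head-dock 4.712 tilt [ 0.001  0.001 -1.   ] F [0.65 1.29 1.09] open 0.0697
```

View pics/s8.png

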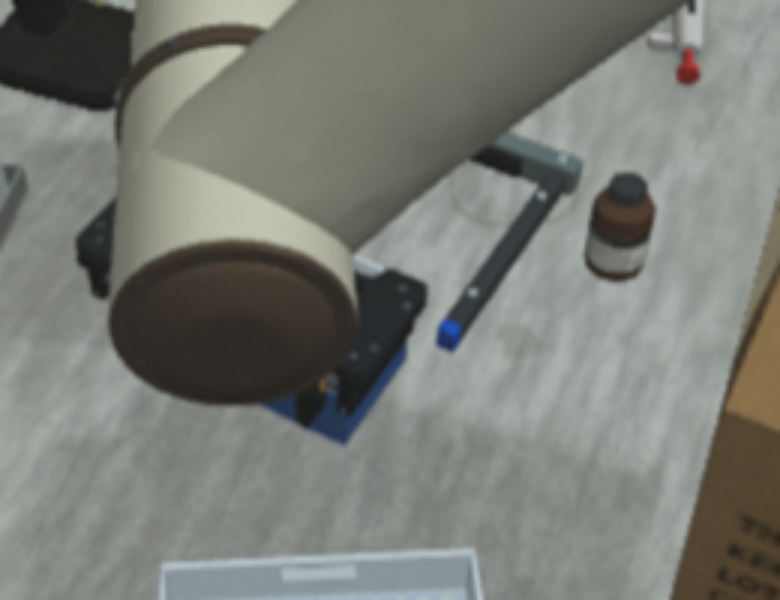

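View pics/t8.png

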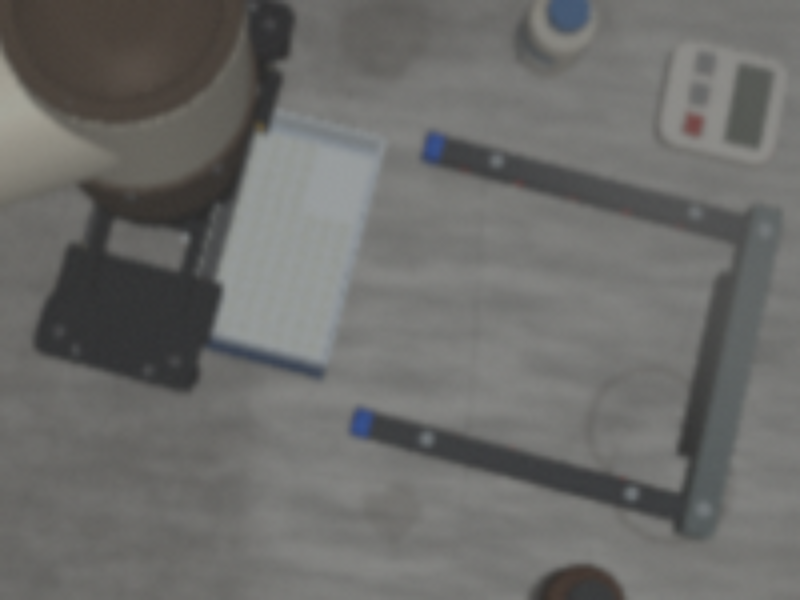

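```bash
python3 - <<'E'
from g import *
T=r.snapshot("top")
p=locate(None,{},0,T,dict(blt=[386,142],brb=[324,377]),[250,190],k=4,p0=[.56,.02,-1.72])
e=[*d2w([-.114+.0095+.039,-.001]),DOCK_P[2]]
overlay(T,DOCK_P,p,(270,205,370,305),6,"pics/o3.png");overlay(T,DOCK_P,e,(270,205,370,305),6,"pics/o4.png")
E
```

```text
[ 0.5654  0.0464 -1.7138] dock xy [-0.0638  0.0009] yaw 0.001 rms 1.19
```

View pics/o3.png

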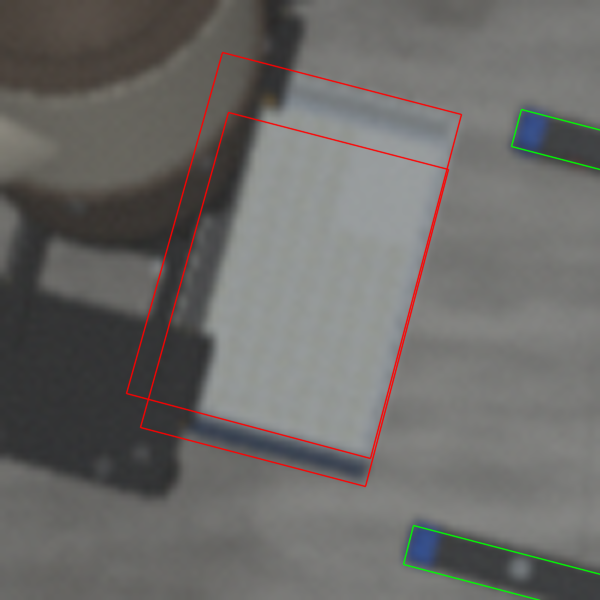

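View pics/o4.png

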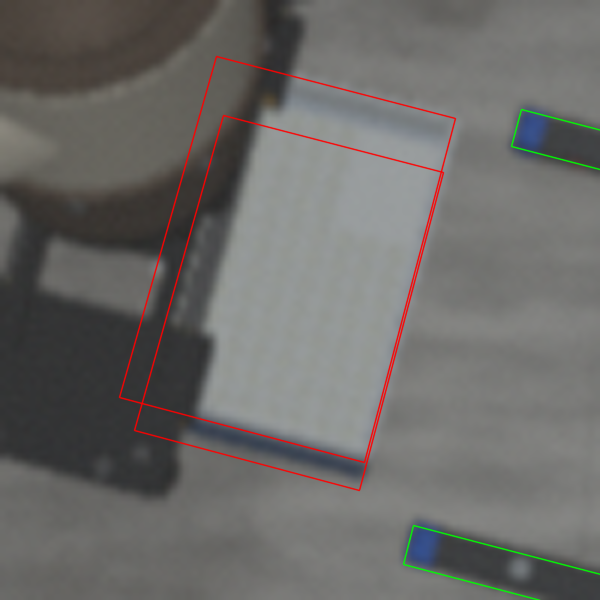

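The back edge is square to about 0.01 rad and centred within about 1 mm, with equal gaps to both caps. I'm pushing on down the lane.

Emit:
servo_tool(targets=[{"dx": 0.03, "dy": 0, "dz": 0, "rx": 0, "ry": 0, "rz": 0, "claw": 0.2}, {"dx": 0.07, "dy": 0, "dz": 0, "rx": 0, "ry": 0, "rz": 0, "claw": 0.2}, {"dx": 0.11, "dy": 0, "dz": 0, "rx": 0, "ry": 0, "rz": 0, "claw": 0.2}, {"dx": 0.15, "dy": 0, "dz": 0, "rx": 0, "ry": 0, "rz": 0, "claw": 0.2}, {"dx": 0.19, "dy": 0, "dz": 0, "rx": 0, "ry": 0, "rz": 0, "claw": 0.2}, {"dx": 0.23, "dy": 0, "dz": 0, "rx": 0, "ry": 0, "rz": 0, "claw": 0.2}, {"dx": 0.27, "dy": 0, "dz": 0, "rx": 0, "ry": 0, "rz": 0, "claw": 0.2}, {"dx": 0.31, "dy": 0, "dz": 0, "rx": 0, "ry": 0, "rz": 0, "claw": 0.2}, {"dx": 0.35, "dy": 0, "dz": 0, "rx": 0, "ry": 0, "rz": 0, "claw": 0.2}, {"dx": 0.39, "dy": 0, "dz": 0, "rx": 0, "ry": 0, "rz": 0, "claw": 0.2}, {"dx": 0.43, "dy": 0, "dz": 0, "rx": 0, "ry": 0, "rz": 0, "claw": 0.2}, {"dx": 0.47, "dy": 0, "dz": 0, "rx": 0, "ry": 0, "rz": 0, "claw": 0.2}, {"dx": 0.5, "dy": 0, "dz": 0, "rx": 0, "ry": 0, "rz": 0, "claw": 0.2}, {"dx": 0.5, "dy": 0, "dz": 0, "rx": 0, "ry": 0, "rz": 0, "claw": 0.2}])

```text
time: 11.95
tcp_pos: [0.5603, 0.0222, 0.0365]
ee_rot: [-0.654, 0.756, 0.0, -0.0]
contact_force: [-0.4, -0.5, 0.3]
opening: 0.0698
```

```bash
python3 - <<'E'
from g import *
st(); o=r.get_obs(); d=w2d(o["tcp_pos"])
T=r.snapshot("top"); e=[*d2w([d[0]+.05,d[1]+.001]),DOCK_P[2]]
overlay(T,DOCK_P,e,(290,205,420,305),6,"pics/o5.png")
E
```

```text
t 11.95 tcp [0.5603 0.0222 0.0365] dock [-0.0391 -0.0007] tool y head-dock 4.712 tilt [ 0.     0.001 -1.   ] F [-0.39 -0.53  0.26] open 0.0698
```

View pics/o5.png

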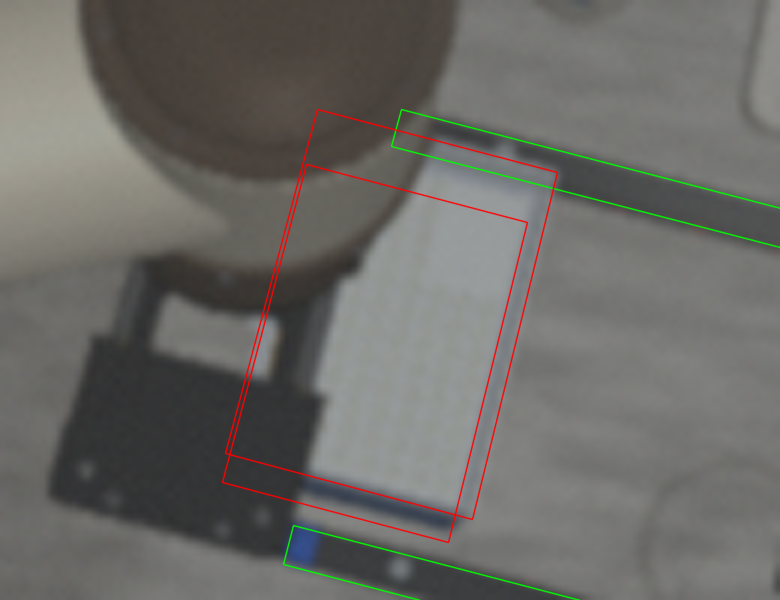

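Emit:
servo_tool(targets=[{"dx": 0.03, "dy": 0.001, "dz": 0, "rx": 0, "ry": 0, "rz": 0, "claw": 0.2}, {"dx": 0.07, "dy": 0.002, "dz": 0, "rx": 0, "ry": 0, "rz": 0, "claw": 0.2}, {"dx": 0.11, "dy": 0.003, "dz": 0, "rx": 0, "ry": 0, "rz": 0, "claw": 0.2}, {"dx": 0.15, "dy": 0.004, "dz": 0, "rx": 0, "ry": 0, "rz": 0, "claw": 0.2}, {"dx": 0.19, "dy": 0.005, "dz": 0, "rx": 0, "ry": 0, "rz": 0, "claw": 0.2}, {"dx": 0.23, "dy": 0.006, "dz": 0, "rx": 0, "ry": 0, "rz": 0, "claw": 0.2}, {"dx": 0.27, "dy": 0.007, "dz": 0, "rx": 0, "ry": 0, "rz": 0, "claw": 0.2}, {"dx": 0.31, "dy": 0.008, "dz": 0, "rx": 0, "ry": 0, "rz": 0, "claw": 0.2}, {"dx": 0.35, "dy": 0.009, "dz": 0, "rx": 0, "ry": 0, "rz": 0, "claw": 0.2}, {"dx": 0.39, "dy": 0.01, "dz": 0, "rx": 0, "ry": 0, "rz": 0, "claw": 0.2}, {"dx": 0.43, "dy": 0.01, "dz": 0, "rx": 0, "ry": 0, "rz": 0, "claw": 0.2}, {"dx": 0.47, "dy": 0.01, "dz": 0, "rx": 0, "ry": 0, "rz": 0, "claw": 0.2}, {"dx": 0.51, "dy": 0.01, "dz": 0, "rx": 0, "ry": 0, "rz": 0, "claw": 0.2}, {"dx": 0.55, "dy": 0.01, "dz": 0, "rx": 0, "ry": 0, "rz": 0, "claw": 0.2}, {"dx": 0.59, "dy": 0.01, "dz": 0, "rx": 0, "ry": 0, "rz": 0, "claw": 0.2}, {"dx": 0.63, "dy": 0.01, "dz": 0, "rx": 0, "ry": 0, "rz": 0, "claw": 0.2}, {"dx": 0.66, "dy": 0.01, "dz": 0, "rx": 0, "ry": 0, "rz": 0, "claw": 0.2}, {"dx": 0.66, "dy": 0.01, "dz": 0, "rx": 0, "ry": 0, "rz": 0, "claw": 0.2}])

```text
time: 13.8
tcp_pos: [0.5443, -0.0757, 0.0364]
ee_rot: [-0.654, 0.756, 0.0, -0.001]
contact_force: [-0.0, 0.1, 0.8]
opening: 0.0696
```

```bash
python3 - <<'E'
from g import *
st(); o=r.get_obs(); d=w2d(o["tcp_pos"])
T=r.snapshot("top"); e=[*d2w([d[0]+.05,d[1]+.002]),DOCK_P[2]]
overlay(T,DOCK_P,e,(330,215,455,315),6,"pics/o6.png")
S=r.snapshot("scene");cv2.imwrite("pics/s9.png",cv2.resize(S["color"][150:350,220:480,::-1],None,fx=3,fy=3))
E
```

```text
t 13.8 tcp [ 0.5443 -0.0757  0.0364] dock [ 0.0601 -0.0025] tool y head-dock 4.7118 tilt [ 0.001  0.001 -1.   ] F [-0.    0.09  0.81] open 0.0696
```

View pics/o6.png

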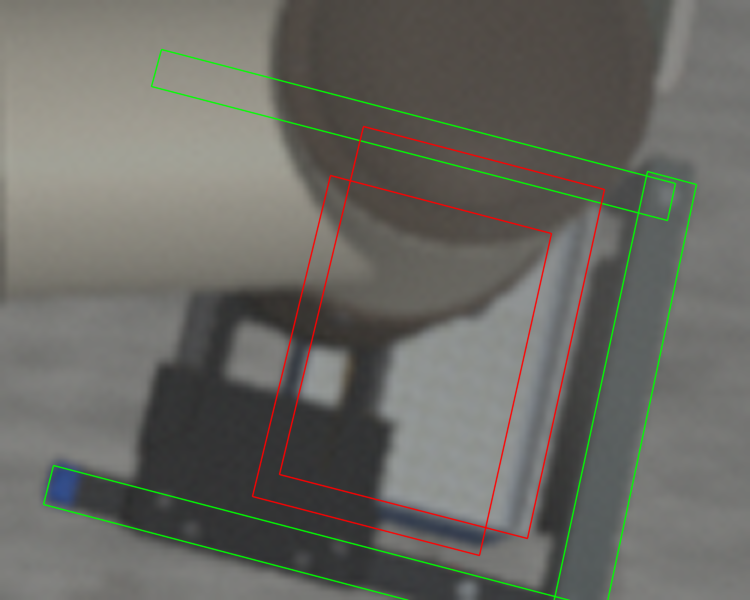

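View pics/s9.png

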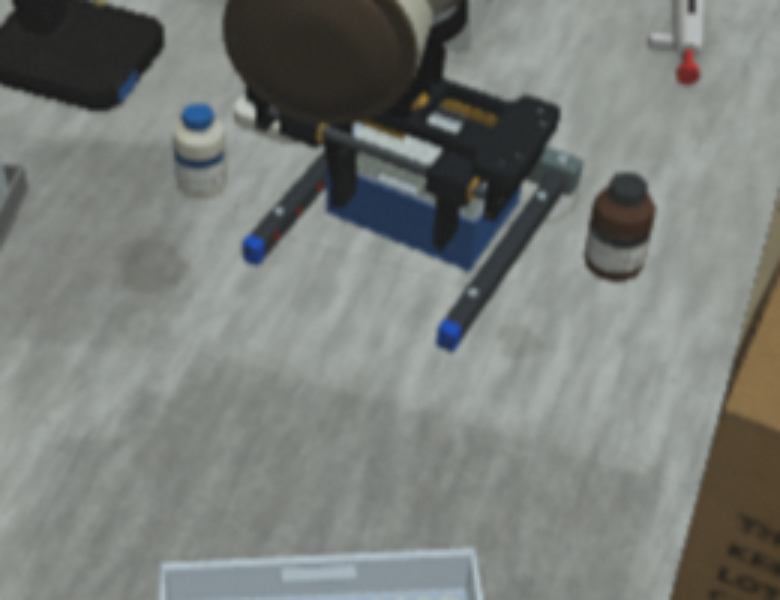

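Emit:
servo_tool(targets=[{"dx": 0.02, "dy": 0, "dz": 0, "rx": 0, "ry": 0, "rz": 0, "claw": 0.2}, {"dx": 0.04, "dy": 0, "dz": 0, "rx": 0, "ry": 0, "rz": 0, "claw": 0.2}, {"dx": 0.06, "dy": 0, "dz": 0, "rx": 0, "ry": 0, "rz": 0, "claw": 0.2}, {"dx": 0.075, "dy": 0, "dz": 0, "rx": 0, "ry": 0, "rz": 0, "claw": 0.2}, {"dx": 0.09, "dy": 0, "dz": 0, "rx": 0, "ry": 0, "rz": 0, "claw": 0.2}, {"dx": 0.1, "dy": 0, "dz": 0, "rx": 0, "ry": 0, "rz": 0, "claw": 0.2}])

```text
time: 14.5
tcp_pos: [0.5427, -0.0899, 0.0365]
ee_rot: [-0.654, 0.756, 0.0, -0.0]
contact_force: [0.1, 2.4, 0.6]
opening: 0.0698
```

Emit:
servo_tool(targets=[{"dx": 0.01, "dy": 0, "dz": 0, "rx": 0, "ry": 0, "rz": 0, "claw": 0.2}, {"dx": 0.01, "dy": 0, "dz": 0, "rx": 0, "ry": 0, "rz": 0, "claw": 0.2}])

```text
time: 14.7
tcp_pos: [0.5425, -0.0914, 0.0365]
ee_rot: [-0.654, 0.756, -0.0, -0.0]
contact_force: [-0.7, 1.8, -1.2]
opening: 0.0699
```

```bash
python3 - <<'E'
from g import *
st(); T=r.snapshot("top"); overlay(T,DOCK_P,None,(330,215,455,315),6,"pics/o7.png")
E
```

```text
t 14.7 tcp [ 0.5425 -0.0914  0.0365] dock [ 0.0759 -0.002 ] tool y head-dock 4.7125 tilt [ 0.  0. -1.] F [-0.74  1.78 -1.23] open 0.0699
```

View pics/o7.png

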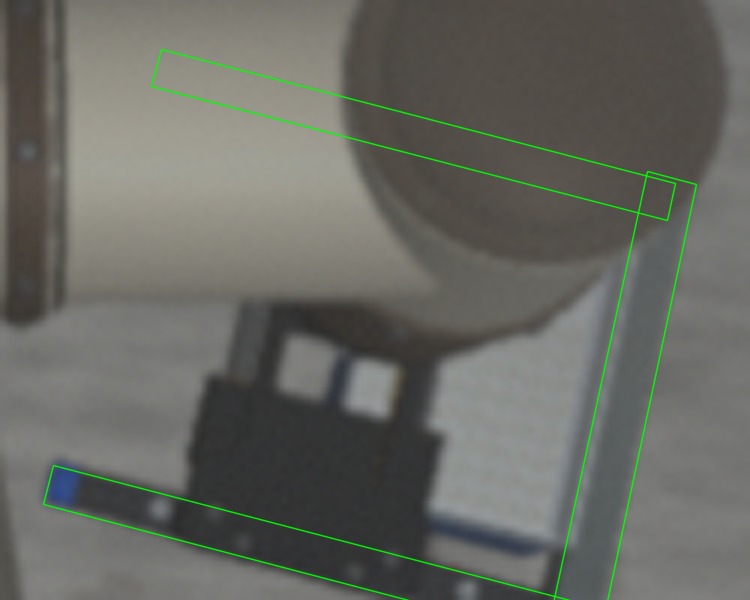

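Emit:
servo_tool(targets=[{"dx": 0.01, "dy": 0, "dz": 0, "rx": 0, "ry": 0, "rz": 0, "claw": 0.2}, {"dx": 0.01, "dy": 0, "dz": 0, "rx": 0, "ry": 0, "rz": 0, "claw": 0.2}])

```text
time: 14.95
tcp_pos: [0.5427, -0.0917, 0.0369]
ee_rot: [-0.654, 0.757, 0.0, 0.001]
contact_force: [-0.2, 5.4, 1.0]
opening: 0.0693
```

Emit:
servo_tool(targets=[{"dx": 0.01, "dy": 0, "dz": 0, "rx": 0, "ry": 0, "rz": 0, "claw": 0.2}, {"dx": 0.01, "dy": 0, "dz": 0, "rx": 0, "ry": 0, "rz": 0, "claw": 0.2}])

```text
time: 15.15
tcp_pos: [0.5427, -0.092, 0.0372]
ee_rot: [-0.654, 0.757, 0.0, 0.001]
contact_force: [-1.1, 11.5, 4.2]
opening: 0.0694
```

The force has risen to 11 N with the TCP stalled at dock x ≈ 76 mm, right where the stop was predicted. I'm backing off and looking.

Emit:
servo_tool(targets=[{"dx": -0.05, "dy": 0, "dz": 0, "rx": 0, "ry": 0, "rz": 0, "claw": 0.2}, {"dx": -0.2, "dy": 0, "dz": 0, "rx": 0, "ry": 0, "rz": 0, "claw": 0.2}, {"dx": -0.4, "dy": 0, "dz": 0, "rx": 0, "ry": 0, "rz": 0, "claw": 0.2}, {"dx": -0.5, "dy": 0, "dz": -0.2, "rx": 0, "ry": 0, "rz": 0, "claw": 0.2}, {"dx": -0.8, "dy": 0, "dz": -0.5, "rx": 0, "ry": 0, "rz": 0, "claw": 0.2}, {"dx": -1, "dy": 0, "dz": -0.9, "rx": 0, "ry": 0, "rz": 0, "claw": 0.2}, {"dx": -1, "dy": 0, "dz": -1, "rx": 0, "ry": 0, "rz": 0, "claw": 0.2}, {"dx": -1, "dy": 0, "dz": -1, "rx": 0, "ry": 0, "rz": 0, "claw": 0.2}])

```text
time: 15.95
tcp_pos: [0.5678, 0.0566, 0.1934]
ee_rot: [-0.656, 0.755, -0.004, 0.006]
contact_force: [0.6, -0.7, 0.6]
opening: 0.0696
```

```bash
python3 - <<'E'
from g import *
st(); T=r.snapshot("top");S=r.snapshot("scene"); e=[*d2w([.126,.0]),DOCK_P[2]]
overlay(T,DOCK_P,e,(340,210,460,310),6,"pics/o8.png")
cv2.imwrite("pics/t8r.png",cv2.convertScaleAbs(cv2.resize(T["color"][210:310,340:460,::-1],None,fx=6,fy=6,interpolation=cv2.INTER_CUBIC),alpha=1.4))
cv2.imwrite("pics/s8r.png",cv2.convertScaleAbs(cv2.resize(S["color"][150:280,270:440,::-1],None,fx=4.5,fy=4.5,interpolation=cv2.INTER_CUBIC),alpha=1.2))
E
```

```text
t 15.95 tcp [0.5678 0.0566 0.1934] dock [-0.0742  0.0017] tool y head-dock 4.7165 tilt [-0.004 -0.013 -1.   ] F [ 0.6  -0.71  0.6 ] open 0.0696
```

View pics/o8.png

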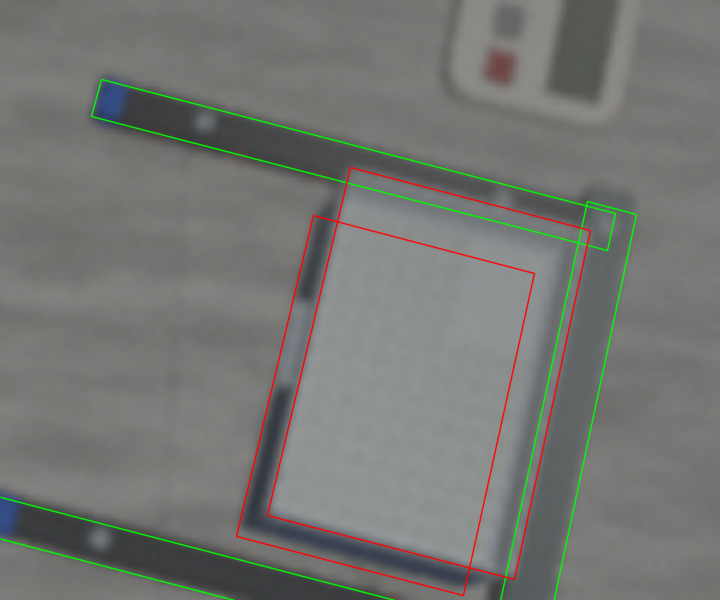

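View pics/t8r.png

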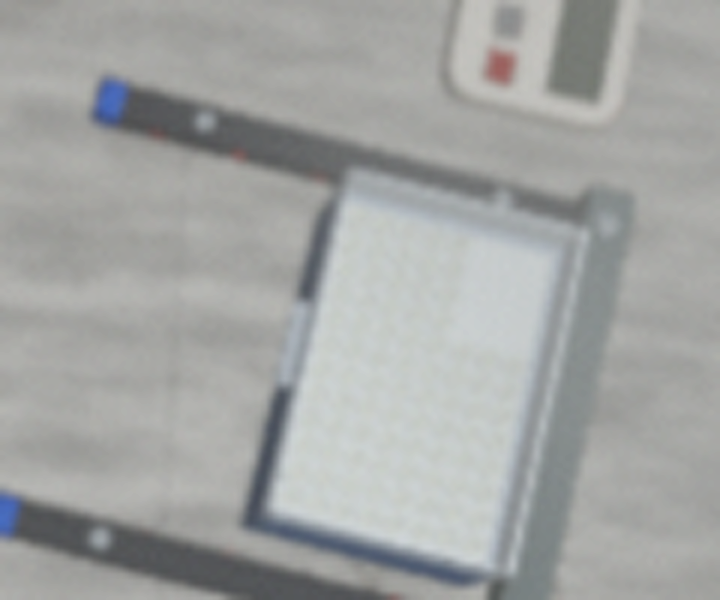

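View pics/s8r.png

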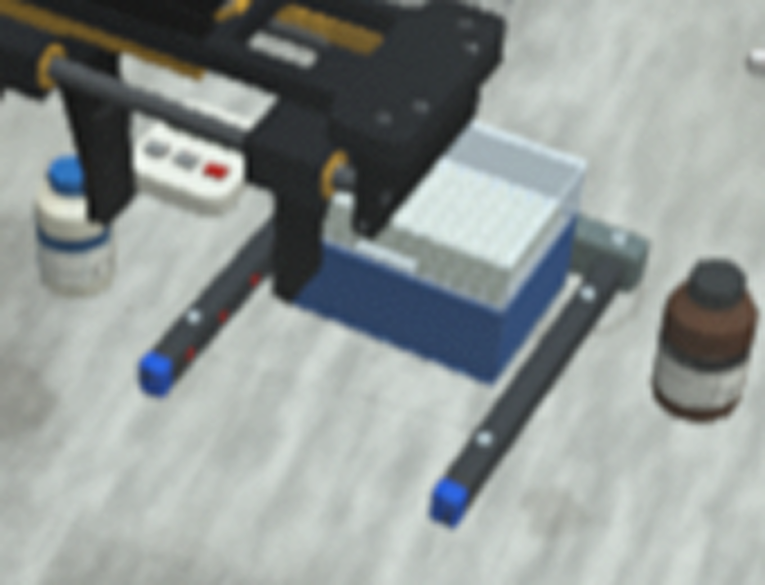

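```bash
python3 - <<'E'
from g import *
T=r.snapshot("top")
locate(None,{},0,T,dict(flt=[347,169],blt=[586,228],brt=[514,577],frb=[245,527],brb=[470,586]),[340,210],p0=[.54,-.14,-1.72]); st()
E
```

```text
[ 0.5383 -0.1415 -1.6997] dock xy [0.1261 0.0011] yaw 0.015 rms 0.77
t 16.1 tcp [0.5629 0.0541 0.186 ] dock [-0.071  -0.0027] tool y head-dock 4.7125 tilt [ 0.     0.001 -1.   ] F [-0.39 -0.17 -0.11] open 0.0694
```

The picture fit puts the box at x = 126 mm, y = +1 mm and yaw 0.015, which agrees with the stop contact. I'm handing in.

```bash
python3 - <<'E'
from bench import r
print(r.finish_job())
E
```

```text
the job is handed in; nothing more can be done
None
```

I pushed the smaller tip box home against the rubber stop and handed the job in at about 16 s of the 70 s allowed. No verdict is reported.

- **How:** I first squared and centred the box with a gentle two-finger push on its right side, outside the lane. Then I pushed straight on its front face down the lane, with the fingertips about 36 mm up, above the rails. I stopped when the force rose to about 11 N with the fingers stalled at the stop.
- **Last checks:** The picture fit gives the box at dock x = 126 mm, y = +1 mm, yaw 0.015 rad, which matches where the fingers stalled. Visible gaps to both rails remained, and I saw no sign that the timer or bottles had moved.
- **Disagreements:** The box shows a few percent smaller in the top view than its stated size, so its position is only good to about 2–3 mm. At one point mid-lane I judged it 2 mm left of centre and corrected for that. I could not measure rail contact directly; I judged it from the pictures.
- **Refused calls:** The first three move calls were refused because rows lacked some keys; nothing moved.

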